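Run the sole press with its two start buttons

TASK

Press the two green start buttons of the sole press down together, at the same moment, with one fingertip on each, and keep both fully down without a break for four seconds, so that both orange pads press on the shoe sole all that time. Then let go of both, so that the pads rise again. Do not press the red stop button, keep off the press itself, and leave the brush, the glue bottle and the hammer where they are.

Things in the scene. Friction and masses are not known exactly. Their poses are not given: they have to be found in the camera images.
- pod: grey control box with a yellow top, fixed to the bench, 125 mm (its x) by 165 mm (its y), its top 40 mm above the bench; origin at the centre of its underside, z up. It carries two green buttons side by side along its y, and behind them (60 mm farther along its +x) one red stop button
- left_top (a point): centre of the top face of the left green button (at y = +30 mm, x = -25 mm on the box), 64 mm above the bench when up. The cap is a 26 mm round plunger, standing 12 mm proud of a black collar 42 mm across, and the point moves down with it. The two green buttons are 60 mm apart, centre to centre
- right_top (a point): the same for the right green button (at y = -30 mm, x = -25 mm on the box), same height and size
- pair_mid (a point): fixed point on the box midway between the two green buttons, at the height of their tops when up (64 mm above the bench); its y axis is the line through both buttons, its z is up
- left (a joint): how far the left green button is pressed, m: 0 up, 0.008 fully down; springs back by itself; about 1 to 2 N starts it and 4 to 5 N takes it fully down
- right (a joint): the same for the right green button
- stop (a joint): how far the red stop button is pressed, m: 0 up, 0.006 fully down. Its cap is 30 mm round, its top 62 mm above the bench, at x = +35 mm, y = 0 on the box, thus 60 mm from the point midway between the green ones
- press: green bench sole press, fixed: bed 180 mm (its x) by 360 mm (its y), two steel columns, crossbeam with its top 186 mm above the bench, and a dark blue shoe sole lying along y on the bed; origin at the centre of its underside. The two pads' steel rods stick out above the crossbeam, with orange knobs, up to 225 mm above the bench
- left_pad_tip (a point): centre of the underside of the press's left pad (orange disc 64 mm across on a steel rod, over the forepart of the sole), 81 mm above the bench when raised, 57 mm when it is down on the sole. The left green button lowers it at once, 3 mm for each mm the button goes down; it rises by itself with the button
- right_pad_tip (a point): the same for the right pad, over the heel, lowered by the right green button
- brush: loose shoe brush lying bristles down, 50 x 160 mm (long along its y), 45 mm high; origin under its centre
- glue: loose upright amber glue bottle with a blue cap, 56 mm across, 125 mm high; origin under its centre
- hammer: loose hammer lying on the bench in front of the press, 220 mm long along its x, handle to -x
Things that resemble listed ones, but are neither listed nor needed, are in the scene too. What is shaped like the pod but purple or white is not meant.

How it is judged:
By the outcome, as a careful person would: the job done as asked, in the order asked, and still so for the second after the job is handed in, with the robot touching nothing.
It also fails if it takes over 43 s, if anything falls off the work surface, if the arm or the gripper's body presses on something with over 40 N, if the wrist force passes 120 N, or if a joint passes its speed limit or range.

ROBOT

A 6-joint arm with a two-finger parallel gripper is mounted at the origin on the work surface. World frame = base frame: x ahead of the robot, y to its left, z up, the work surface at z = 0. Lengths are in m, angles in rad, forces in N, time in s.
With the tool pointing down it reaches from about 0.375 to 0.975 m from the base axis. Payload 3.8 kg.
Tool frame: the origin (TCP) lies midway between the tips of the shut fingers; the grasp point (between the pads) lies 19 mm behind it; z points along the fingers, y is the line along which they close (so a half turn about z gives the same grasp; the last joint's range is limited). The gripper opens to 88 mm and grips with 3 to 60 N. Pads are 18 mm wide; open, the fingers measure 123 mm over their backs; the gripper's body (75 mm by 187 mm) begins 45 mm behind the grasp point.
Start: joints at [-1.339, 0.264, 1.604, -0, 1.274, -0.037], TCP at [0.179, -0.651, 0.239] pointing down, gripper open.
Joint ranges: [-2.63, 2.63], [-0.94, 2.18], [0.31, 2.57], [-1.31, 4.45], [0, 2.66], [-2.55, 2.55]. Speed limits (rad/s): [2.57, 2.57, 3.14, 3.14, 3.14, 3.14].

INTERFACE

Orientations are given as a rotation vector (axis times angle).
In Python, from cell import manip, inverse_kinematics, cams, order gives the robot as it stands. Calls block until the motion is done:
- manip.move_pose(position, orientation): joint-space move of the TCP to a pose.
- manip.move_linear(position, rate=0.15, rot=None): straight line of the TCP; rot=None keeps the orientation; rate is the mean speed in m/s.
- manip.set_joints(angles): joint-space move.
- manip.set_gripper(opening, force=None): finger opening in m; force is the grip in N (None keeps the last); returns when the fingers have stopped.
- manip.dwell(seconds).
- inverse_kinematics(position, orientation): joint angles nearest the present ones, or None.
- manip.state(): the state.
- cams.capture(name): name is "scene" or "top" or "wrist"; returns a dict with "image" (420x560x3 uint8, blue, green, red), "z_map" (420x560 float32, m along the optical axis (not along the pixel's ray), 0 where there is no reading), "intrinsics" (3x3 intrinsics, pixels), "k1" (the pictures are not rectified: a ray, as slopes to the right and down, at radius r is drawn at 1 + k1 r^2 times it, then the intrinsics apply), "position" and "orientation" of the camera in the world; the wrist camera has in their place "T_tool_cam" (4x4, takes a point from camera to tool coordinates, whose origin is the TCP and whose axes are the flange's). Camera axes: x right, y down, z forward; pixel columns grow to the right and rows downward; lengths in m; the calibration is good to about 2 mm. A picture is of the moment at which its call begins: read the wrist's pose just before it.
A pose or a line that the arm cannot do raises manip.IKError and nothing moves.
- order.close_job(): hands the job in; it is judged then, once.
The state is a dict: "clock": time; "joint_pos": joint angles; "joint_velocities": joint speeds; "tau": joint torques, N m; "tool_pos": TCP position; "tcp_rot": TCP orientation; "contact_force": force on the tool from outside, world axes, zero at the start; "moment": the same for the moment, N m; "gripper_width": finger opening in m; "grasp_force": force on a finger pad.
Only numpy, scipy, OpenCV 4.12 (cv2) and the standard library are available. Lean on these libraries where they do the work, as an engineer would, in place of code of your own. Each camera call takes 0.05 s, during which the arm holds its last target. There are 200 camera calls.

## Working session

There is one attempt and no reset: what is moved stays moved. The work goes in short steps, each a Python script; the robot and the scene stay as the last script left them, time stands still between calls to the robot, and variables do not carry over. Pictures are saved under pics/ and viewed, at most 10 in all, crops included, and the job is handed in when it is done.

```bash
mkdir -p pics; ls; cat > h.py <<'E'
import numpy as np, cv2, pickle
from scipy.spatial.transform import Rotation as R
def ray(c,u,v):
    K=np.array(c["intrinsics"]); d=np.array([(u-K[0,2])/K[0,0],(v-K[1,2])/K[1,1]]); s=d.copy()
    for _ in range(20): s=d/(1+c["k1"]*(s@s))
    return np.array([s[0],s[1],1.])
def pose(c):
    o=np.array(c["orientation"],float)
    M=o if o.shape==(3,3) else R.from_rotvec(o).as_matrix()
    return M,np.array(c["position"])
def at_z(c,u,v,z):
    M,p=pose(c); d=M@ray(c,u,v); return p+d*(z-p[2])/d[2]
def depth(c,u,v):
    M,p=pose(c); return p+M@ray(c,u,v)*c["z_map"][int(round(v)),int(round(u))]
E
python3 - <<'E'
from cell import manip,cams
import pickle,cv2,numpy as np
print(manip.state())
for n in("scene","top"):
    c=cams.capture(n); pickle.dump(c,open(n+".pkl","wb")); print(n,c["position"],c["orientation"],c["k1"],c["intrinsics"])
    cv2.imwrite(f"pics/{n}.png",cv2.resize(c["image"],(800,600),interpolation=cv2.INTER_CUBIC))
E
```

```text
pics
{'clock': 0.0, 'joint_pos': array([-1.33887751e+00,  2.64723595e-01,  1.60535630e+00, -4.24301317e-06,
        1.27369072e+00, -3.68642903e-02]), 'joint_velocities': array([ 0.0005408 , -0.00071995, -0.00033263, -0.00099481, -0.00016971,
        0.00065884]), 'tau': array([ 4.90532711e-04, -5.02116823e+01, -3.56866693e+01,  7.29615055e-02,
        2.93811411e-02, -1.78255018e-04]), 'tool_pos': array([ 0.17911065, -0.65007494,  0.23741747]), 'tcp_rot': array([-3.11111708e+00, -4.20645311e-01,  3.39231868e-04]), 'contact_force': array([-0.57017293,  0.43623135,  0.16790538]), 'moment': array([-0.01092093, -0.04036083, -0.02744143]), 'grasp_force': 0.0, 'gripper_width': 0.08859390309920871}
scene [ 1.13067293 -0.6915908   1.03803482] [-2.28287034 -0.78430126  0.33378572] 0.03151460273643221 [[462.50233335   0.         288.58253622]
 [  0.         462.50233335 208.46092964]
 [  0.           0.           1.        ]]
top [0.48292996 0.03067617 1.49616171] [-2.18156269  2.22381549 -0.07461332] 0.03752389437708559 [[484.58733144   0.         279.14130445]
 [  0.         484.58733144 204.66421576]
 [  0.           0.           1.        ]]
```

View pics/scene.png

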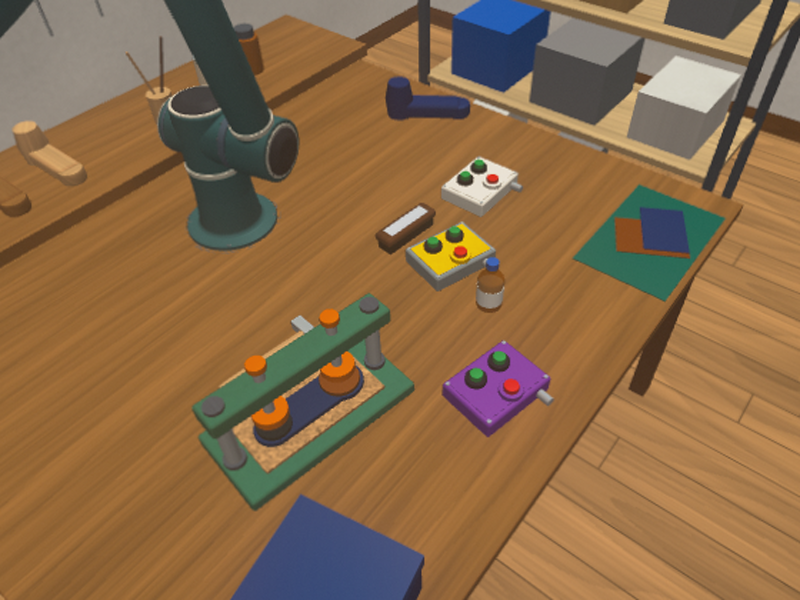

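View pics/top.png

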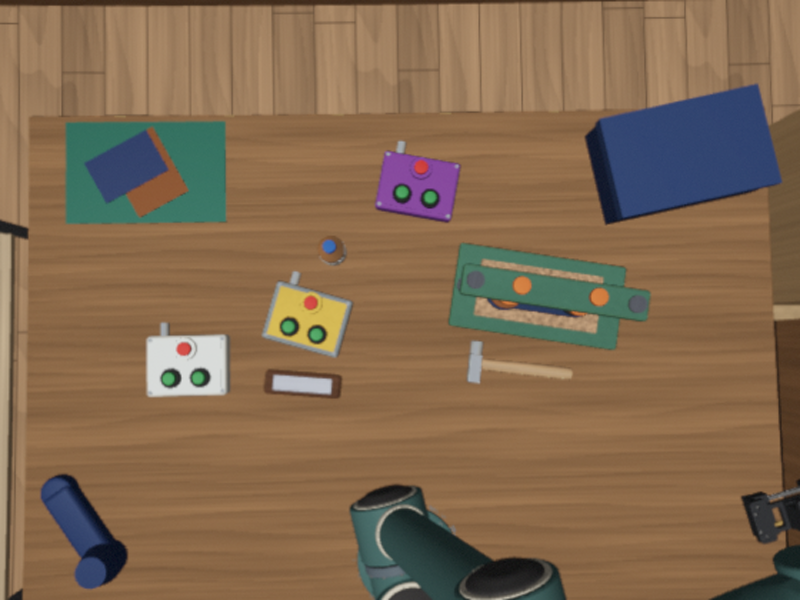

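Top view: the candidates are the purple box at (418,186), the white box at (187,365) and the yellow-topped grey box at (308,318). I pick the yellow one, with its greens at (289,326) and (317,335) and its red at (311,303). The glue is at (332,248), the brush at (303,384) and the press at (540,297).

```bash
python3 - <<'E'
from h import *
S={n:pickle.load(open(n+".pkl","rb")) for n in("scene","top")}
I=S["top"]["image"][155:290,170:270]; a=cv2.resize(I,None,fx=4,fy=4,interpolation=cv2.INTER_CUBIC)
J=S["scene"]["image"][140:225,255:365]; b=cv2.resize(J,(400,309),interpolation=cv2.INTER_CUBIC)
b=cv2.copyMakeBorder(b,0,a.shape[0]-b.shape[0],0,0,0)
cv2.imwrite("pics/crop.png",np.hstack([a,b]))
for n,c in S.items():
    im=c["image"].astype(int); B,G,Rr=im[...,0],im[...,1],im[...,2]
    for nm,m,z in(("green",(G>1.6*Rr)&(G>1.6*B)&(G>80),.064),("red",(Rr>2.5*G)&(Rr>2.5*B)&(Rr>150),.062),("blue",(B>1.7*Rr)&(B>1.5*G)&(B>110),.125)):
        k,_,st,ce=cv2.connectedComponentsWithStats(m.astype(np.uint8))
        for i in range(1,k):
            if 15<st[i,4]<300: print(n,nm,ce[i].round(1),st[i,4],at_z(c,*ce[i],z).round(4),depth(c,*ce[i]).round(4))
E
```

```text
scene green [334.9 113.5] 23 [0.3931 0.4801 0.064 ] [0.3946 0.4778 0.066 ]
scene green [325.2 121.6] 22 [0.3932 0.4206 0.064 ] [0.3931 0.4208 0.0638]
scene green [318.  160.9] 29 [0.4951 0.2365 0.064 ] [0.4936 0.2387 0.0617]
scene green [302.5 168.2] 32 [0.4768 0.1788 0.064 ] [0.4743 0.1822 0.0602]
scene green [349.1 249.2] 52 [ 0.7698 -0.0029  0.064 ] [ 0.7693 -0.002   0.0628]
scene green [333.1 261. ] 55 [ 0.7584 -0.061   0.064 ] [ 0.7579 -0.0601  0.0625]
scene red [344.5 124.1] 30 [0.4535 0.4512 0.062 ] [0.4526 0.4527 0.0608]
scene red [321.8 175.3] 42 [0.543  0.1905 0.062 ] [0.5432 0.1903 0.0623]
scene red [357.7 269.4] 74 [ 0.8227 -0.0432  0.062 ] [ 0.821  -0.0397  0.0567]
scene blue [344.5 183. ] 42 [0.6511 0.1464 0.125 ] [0.6473 0.153  0.1178]
top green [281.  134.2] 65 [ 0.7673 -0.0024  0.064 ] [ 0.7671 -0.0024  0.0648]
top green [300.8 137.8] 64 [ 0.7553 -0.0613  0.064 ] [ 0.7551 -0.0612  0.065 ]
top green [201.6 228. ] 54 [0.4926 0.2368 0.064 ] [0.4926 0.2368 0.0643]
top green [221.2 233.5] 56 [0.4754 0.1793 0.064 ] [0.4754 0.1795 0.0623]
top green [117.7 264.8] 52 [0.3906 0.4809 0.064 ] [0.3904 0.4817 0.0612]
top green [138.8 264. ] 47 [0.3916 0.4201 0.064 ] [0.3913 0.4212 0.0601]
top red [294.4 116.7] 55 [ 0.8197 -0.0435  0.062 ] [ 0.8207 -0.0437  0.0575]
top red [217.2 211.5] 47 [0.5404 0.1905 0.062 ] [0.5407 0.1913 0.0551]
top red [128.4 243.8] 48 [0.4509 0.4506 0.062 ] [0.4508 0.4519 0.0574]
top blue [230.4 172.1] 58 [0.649  0.1447 0.125 ] [0.6494 0.145  0.1219]
top blue [ 37.4 340.5] 67 [0.1937 0.6777 0.125 ] [0.176  0.7172 0.0414]
top blue [ 63.  394.3] 49 [0.0478 0.6072 0.125 ] [0.0392 0.6185 0.0979]
```

View pics/crop.png

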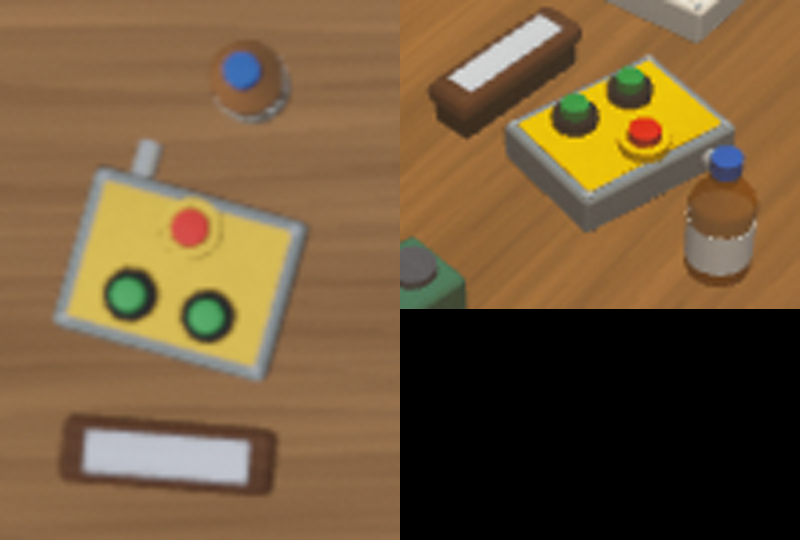

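The crop confirms it: grey sides, yellow top, greens at (128,294) and (207,316), and red behind at (190,228). The spacing is 60 mm and red is 59 mm behind. Next I raise the arm clear of the press knobs, move over the pod and look with the wrist camera.

```bash
python3 - <<'E'
from h import *
from cell import manip,cams,inverse_kinematics
mid=np.array([.4845,.2079]); a=np.deg2rad(-16.8)
y=np.array([-np.sin(a),np.cos(a),0]); best=None
s=manip.state(); p=s["tool_pos"]; manip.move_linear([p[0],p[1],.36],rate=.15)
for sg in(1,-1):
    z=np.array([0,0,-1.]); M=np.c_[np.cross(sg*y,z),sg*y,z]; rv=R.from_matrix(M).as_rotvec()
    q=inverse_kinematics([*mid,.30],rv); print(sg,rv,q)
    if q is not None and (best is None or abs(q[5])<best[0]): best=(abs(q[5]),rv)
rv=best[1]; np.save("rv.npy",rv)
manip.move_pose([*mid,.30],rv)
manip.set_gripper(.0425)
manip.move_linear([*mid,.16],rate=.12)
s=manip.state(); c=cams.capture("wrist")
T=np.eye(4);T[:3,:3]=R.from_rotvec(s["tcp_rot"]).as_matrix();T[:3,3]=s["tool_pos"]
W=T@np.array(c["T_tool_cam"]); c["position"]=W[:3,3]; c["orientation"]=W[:3,:3]
pickle.dump((c,s),open("wrist.pkl","wb"))
print(s["clock"],s["tool_pos"],s["gripper_width"],s["contact_force"],rv,s["tcp_rot"])
cv2.imwrite("pics/w1.png",cv2.resize(c["image"],(800,600)))
E
```

```text
1 [0.45893337 3.10789069 0.        ] [ 3.58093794e-01 -5.09550438e-02  1.83801113e+00 -4.44089210e-16
  1.35453657e+00 -9.19487219e-01]
-1 [ 3.10789069 -0.45893337  0.        ] [ 3.58093794e-01 -5.09550438e-02  1.83801113e+00 -4.44089210e-16
  1.35453657e+00  2.22210543e+00]
6.3667 [0.48519656 0.20816683 0.16095007] 0.042715502438161676 [ 0.71387102 -0.25822371  0.78338893] [0.45893337 3.10789069 0.        ] [4.58699852e-01 3.10642695e+00 1.31020942e-03]
```

View pics/w1.png

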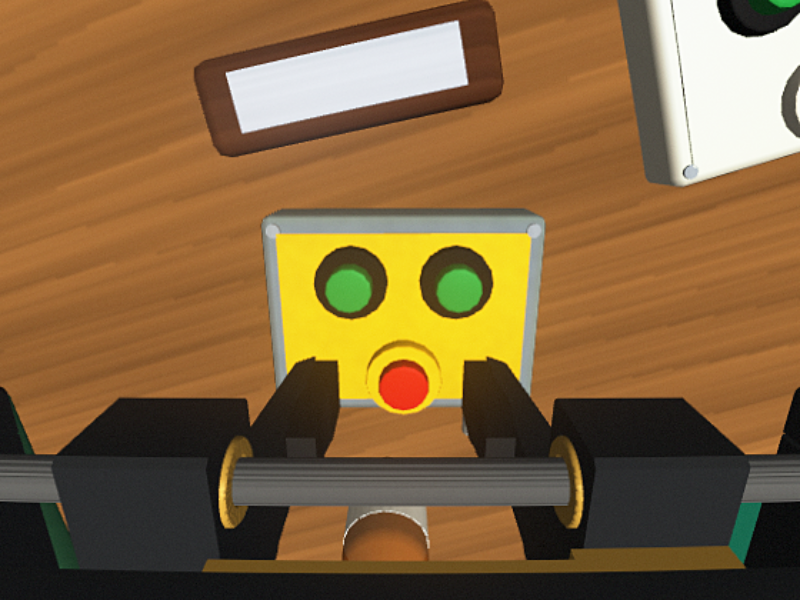

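The wrist view shows the pod squarely aligned: green caps at (348,289) and (459,289), red at (404,385). The fingertips sit near columns 302–340 and 463–500. The brush and the glue are clear.

```bash
python3 - <<'E'
from h import *
c,s=pickle.load(open("wrist.pkl","rb"))
im=c["image"].astype(int); B,G,Rr=im[...,0],im[...,1],im[...,2]
P=[]
for nm,m,z in(("green",(G>1.6*Rr)&(G>1.6*B)&(G>110),.064),("red",(Rr>2.5*G)&(Rr>2.5*B)&(Rr>180),.062)):
    k,_,st,ce=cv2.connectedComponentsWithStats(m.astype(np.uint8))
    for i in range(1,k):
        if 150<st[i,4]<3000: x=at_z(c,*ce[i],z); print(nm,ce[i].round(1),st[i],x.round(4),depth(c,*ce[i]).round(4)); P.append(x)
M=R.from_rotvec(s["tcp_rot"]).as_matrix()
for u,v in((302,360),(340,360),(463,360),(500,360)):
    print((M.T@(at_z(c,u*.7,v*.7,s["tool_pos"][2])-s["tool_pos"])).round(4))
E
```

```text
green [243.4 202.8] [228 188  32  31 762] [0.4723 0.182  0.064 ] [0.4725 0.1818 0.0631]
green [321.4 202.7] [306 188  32  31 756] [0.4894 0.239  0.064 ] [0.4897 0.2391 0.063 ]
red [282.4 271.1] [266 256  34  31 817] [0.5378 0.1935 0.062 ] [0.5381 0.1934 0.0615]
[ 0.0093 -0.0339 -0.    ]
[ 0.0093 -0.0211 -0.    ]
[0.0093 0.0203 0.    ]
[0.0093 0.0328 0.    ]
```

```bash
python3 - <<'E'
from h import *
from cell import manip,cams
mid=np.array([.482,.2095])
def rep(t):
    s=manip.state(); print(t,round(s["clock"],2),s["tool_pos"].round(4),s["contact_force"].round(1),s["moment"].round(2),round(s["gripper_width"],4)); return s
manip.set_gripper(.047)
manip.move_linear([*mid,.075],rate=.08)
manip.dwell(.3); s0=rep("above"); f0=s0["contact_force"][2]
off=s0["tool_pos"]-np.array([*mid,.075])
mid=mid-off[:2]; z=.054-off[2]
manip.move_linear([*mid,z],rate=.06); manip.dwell(.2)
for i in range(8):
    s=rep("press")
    if s["contact_force"][2]-f0>22: break
    z-=.001; manip.move_linear([*mid,z],rate=.05); manip.dwell(.1)
t=manip.state()["clock"]
for n in("scene","top"):
    c=cams.capture(n); pickle.dump(c,open(n+"2.pkl","wb"))
while manip.state()["clock"]<t+5.5: manip.dwell(.5)
rep("end hold")
pickle.dump((list(mid),z),open("hold.pkl","wb"))
a=pickle.load(open("scene.pkl","rb"))["image"][200:360,130:300]; b=pickle.load(open("scene2.pkl","rb"))["image"]
cv2.imwrite("pics/press.png",np.vstack([np.hstack([cv2.resize(x,(400,376)) for x in (a,b[200:360,130:300])])]))
E
```

```text
above 8.22 [0.4823 0.2096 0.0754] [0.4 0.  0.5] [ 0.07 -0.17  0.  ] 0.0471
press 8.93 [0.4834 0.21   0.0563] [-3.5 -1.9 19.2] [-0.44  0.65 -0.  ] 0.0473
press 9.28 [0.4834 0.21   0.0563] [-7.3 -3.4 25.9] [-0.62  1.14  0.04] 0.0472
end hold 14.88 [0.4835 0.21   0.0563] [-6.6 -2.1 26.6] [-0.63  1.13 -0.02] 0.0467
```

View pics/press.png

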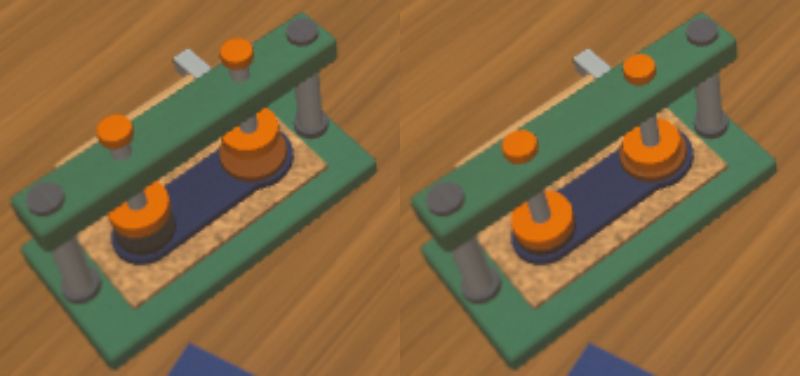

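Before and during side by side: both knobs at (520,146) and (640,69) have dropped to the beam, and both pads are on the sole. The hold lasted about 6 s at 26 N against the stops. Now I release.

```bash
python3 - <<'E'
from h import *
from cell import manip,cams
mid,z=pickle.load(open("hold.pkl","rb"))
manip.move_linear([*mid,.20],rate=.12); manip.dwell(.5)
s=manip.state(); print(s["clock"],s["tool_pos"],s["contact_force"])
a,b=pickle.load(open("top.pkl","rb"))["image"],cams.capture("scene")["image"]
x=pickle.load(open("scene.pkl","rb"))["image"]
d=cv2.absdiff(x,b).max(2); print("press diff",(d[200:360,130:300]>40).sum())
cv2.imwrite("pics/end.png",cv2.resize(b,(800,600)))
E
```

```text
16.75 [0.48172716 0.20939817 0.19994184] [-0.00431373 -0.95814219 -0.35236186]
press diff 0
```

View pics/end.png

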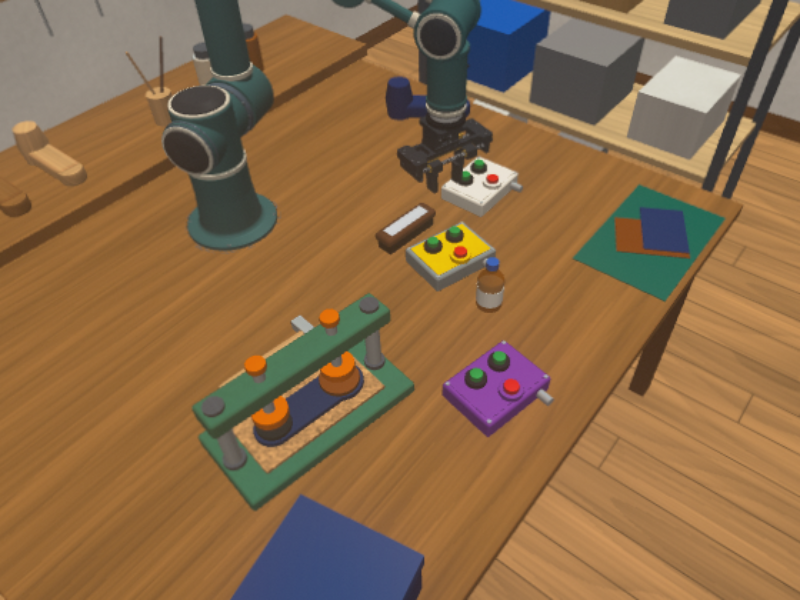

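The pads are up again (knobs at (256,365) and (330,318)), the brush, glue and hammer have not moved, and the gripper is clear of everything.

```bash
python3 -c "
from cell import order; print(order.close_job())"
```

```text
the job is handed in; nothing more can be done
None
```

Job handed in: both green buttons were pressed together and held fully down for about 6 s with both pads on the sole, then released; the pads rose again, and the stop button, brush, glue and hammer were not touched.

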